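# Strike the withdrawal mark on a failed test stick

### The arm

A 6-joint arm with a two-finger parallel gripper is mounted at the origin on a cart in front of the work surface, level with it; the furniture and walls round the work are solid. World frame = base frame: x ahead of the robot, y to its left, z up, the work surface at z = 0. Lengths are in mm, angles in rad, forces in N, time in s.
With the tool pointing down it reaches from about 350 to 925 mm from the base axis. Payload 6.4 kg.
Tool frame: the origin (TCP) lies where the fingers leave the gripper's body, on its centre line; the fingertips stand 73 mm ahead of it and the grasp point (between the pads) lies 54 mm ahead of it (tcp_to_grasp is the distance from the TCP to the grasp point, in mm); z points along the fingers, y is the direction in which the jaws open and shut (so a half turn about z gives the same grasp; the last joint's range is limited). The gripper opens to 85 mm and grips with 20 to 120 N. Pads are 22 mm wide; open, the fingers measure 114 mm over their backs; the gripper's body (76 mm by 85 mm) begins 54 mm behind the grasp point. The pads swing forward as they close: fully open they stand 13 mm farther back than shut.
Start: joints at [-1.431, 0.245, 1.558, -0, 1.339, -0.174], TCP at [200.644, -618.269, 303.89] pointing down, gripper open.
Joint ranges: [-3.13, 3.13], [-1.02, 2.26], [0.13, 2.54], [-0.95, 4.09], [0.21, 2.88], [-2.74, 2.74]. Speed limits (rad/s): [2.57, 2.57, 3.14, 3.14, 3.14, 3.14].

### API

Orientations are given as a unit quaternion [w, x, y, z].
In Python, from bench import * gives the robot as it stands.
- The arm moves only by the shell command python3 -m creep 'ROWS' [FORCE]. ROWS is JSON, a list of rows, each a list of 7 numbers: the turn, a rotation vector about the tool's x, y, z in rad, then the shift along the tool's x, y, z in cm, then the opening, from 0 (shut) to 1 (fully open). A call has exactly 5 rows; each row is the pose to reach, as a shift and turn from the pose commanded when the call began, along the tool's axes at that moment; what a row does not reach only later rows make up. A row lasts 1/8 s, in which the tool goes at most 62.5 mm and 10.7 degrees, less where a joint would pass 70% of its speed; a pose out of reach is approached as far as the arm can. A call with a gripper value outside its range is refused whole. The fingers move at their own pace and stop on an object; FORCE is the grip in N (left out, the last holds). Time passes only in rows, so rows that repeat a pose let the fingers close, or fill a call up. It gives the time, the measured TCP pose, the force and the opening at its end, in the units of the state.
- observe(): the state, without advancing time (a new reading comes with each control period).
- camera(name): name is "scene" or "side" or "wrist"; returns the picture (400x640x3 uint8, red, green, blue); there is no depth.
- camera_params(name): a dict with "fx", "fy", "cx", "cy" (pixels), "camera_from_world" (4x4, takes a point from world to camera coordinates). Camera axes: x right, y up, looking along -z (the intrinsics and any distortion apply to the point x, -y, -z); pixel columns grow to the right and rows downward; lengths in mm; the calibration is good to about 2 mm. The wrist camera is an equidistant fisheye: a pixel r from the principal point sees the ray r / f radians off the axis. A picture is of the moment at which its call begins: read the wrist's pose just before it. camera_params takes no time and is no camera call; for the wrist camera it gives the pose at the moment of the call.
- hand_in(): hands the job in, once; it reports no verdict.
The state is a dict: "time": time; "joints": joint angles; "joint_velocities": joint speeds; "tau": joint torques, N m; "ee_pos": TCP position; "ee_rot": TCP orientation; "force": force on the tool from outside, world axes, zero at the start; "wrist_torque": the same for the moment, N m; "opening": finger opening in mm.
Only numpy, scipy, OpenCV 4.12 (cv2) and the standard library are available. Lean on these libraries where they do the work, as an engineer would, in place of code of your own. Each camera call takes 0.05 s, during which the arm holds its last target.

### The job

The red metal-detector test stick has failed its check and must be struck with the withdrawal mark. Pull the black knob of the spring marking stamp up until the sear catches and let go of it, slide the red stick endways between the guides under the raised stamp, flat on the bed and home against the end stop, and let go of it; then press the yellow trip paddle down so that the stamp fires onto the stick, and leave the stick there under the stamp. Do not disturb the green and blue sticks.

Things in the scene. Friction and masses are not known exactly. Their poses are not given: they have to be found in the camera images.
- stamp: Spring marking stamp fixed to the worktop: grey base plate (bed) 12 mm thick, own x -45 to +77, own y -121 to +33 mm; blue column behind (own x 36 to 66 mm), two arms over the bed (own x -22 to +36, own y -18 to +18, tops at 126 mm), upright sprung striker with black knob. Origin on the worktop under the striker's axis; z up, own +y along the guides to the end stop.
- guide_mouth (a point): Middle of the guides' mouth on the bed, own y = -38 mm of the stamp. Two aluminium guides 7 mm high, 28 mm apart (own x -14 and +14 mm, own y -23 to +17 mm) flare outward to this mouth (36 mm wide there). The stick enters here from the stamp's -y side, moving to +y. The 18 mm square stamp foot hangs 4 mm over the bed at rest: the 9 mm stick passes only when cocked.
- end_stop (a point): Middle of the end stop's face, own y = +15 mm of the stamp, 4.5 mm above the bed; a bar 9 mm high across the guides. The stick is home when its end meets it.
- nest (a point): Where the centre of the stick is when home in the stamp: on the guides' centre line, own y = -60 mm of the stamp, 16.5 mm above the worktop (4.5 mm above the bed). Axes as the stamp: own +y points along the guides to the end stop, z up.
- knob_grip (a point): Middle of the 30 mm gripping part of the black round pull knob on the striker, on its upright axis; 170 mm above the worktop at rest. The knob reaches from 13 mm below this point to 20 mm above it, with a 36 mm lip from 12 mm above it upward; a spring barrel of 15 mm radius ends 9 mm below the knob. Rises with the striker.
- striker (a joint): Striker height, m: 0 at its lower stop (start), grows as the knob is pulled straight up, upper stop 0.031. The sear snaps under its brass collar at about 0.026 and holds it there when let go. Spring and weight pull down about 6.5 N at 0, 15 N at 0.026, 17 N at 0.031; passing the sear adds a few N. Fired onto the stick it stands at 0.005.
- trip (a joint): Angle of the trip lever, rad: 0 at rest (sear engaged, sprung back when let go), grows as the yellow paddle is pressed down, stop at 0.28 (paddle 24 mm down). The cocked striker is let go at about 0.10 to 0.15, when the paddle is 8 to 13 mm down; it takes about 5 to 7 N.
- paddle (a point): Centre of the top face of the yellow trip paddle (26 mm along x, 34 mm along y), 105 mm from the striker's axis toward the stamp's own +y, 75 mm above the worktop at rest. Its lever pivots 86 mm nearer to the striker; it turns with the lever.
- red_stick_mid (a point): Centre (half-way up) of the red test stick, a flat bar 22 x 150 x 9 mm lying flat, long along its own y, z up; loose, 35 g. Either end may go first.
- green_stick_mid (a point): Centre of the green test stick, same size; leave it.
- blue_stick_mid (a point): Centre of the blue test stick, same size; leave it.
Not all that is in view belongs to the job. Of the things that look like the part that bears red_stick_mid, take the one that is nearest to the robot's base at the start.

How it is judged:
By the outcome, as a careful person would: the job done as asked, in the order asked, and still so for the second after the job is handed in, with the robot touching nothing.
It also fails if it takes over 64 s, if anything falls off the work surface, if the arm or the gripper's body presses on something with over 40 N, if the wrist force passes 120 N, or if a joint passes its speed limit or range.

## Working session

There is one attempt and no reset: what is moved stays moved. The work goes in short steps, Python scripts to look and compute and a shell command to move; the robot and the scene stay as the last step left them, time stands still between calls to the robot, and variables do not carry over. Pictures are saved under pics/ and viewed, and the job is handed in when it is done.

```bash
ls; mkdir -p pics
python3 - <<'E'
from bench import *
import cv2
s=observe();print(s)
for n in ["scene","side","wrist"]:
    p=camera_params(n);print(n,p)
    cv2.imwrite(f"pics/{n}0.png",cv2.cvtColor(camera(n),cv2.COLOR_RGB2BGR))
E
```

```text
pics
{'time': 0.0, 'joints': array([-1.43108358e+00,  2.45800644e-01,  1.55901891e+00,  2.88086433e-05,
        1.33869298e+00, -1.74110750e-01]), 'joint_velocities': array([ 0.0016962 ,  0.00030984,  0.00060369, -0.00162617,  0.00049132,
        0.00098578]), 'tau': array([ 1.84244360e-03, -4.29507101e+01, -3.26125002e+01, -7.57714906e-05,
        5.23901690e-03, -1.91850290e-05]), 'ee_pos': array([ 200.59811459, -617.83158074,  302.78614176]), 'ee_rot': array([-9.59556242e-04,  9.87714654e-01,  1.56265289e-01,  3.05219877e-05]), 'force': array([ 0.69306623, -0.47618258, -0.65782237]), 'wrist_torque': array([-0.02246564, -0.02668884, -0.01623163]), 'opening': 85.62500580781034}
scene {'fx': 451.07003132263645, 'fy': 451.07003132263645, 'cx': 322.9528439139627, 'cy': 197.1763621454391, 'camera_from_world': array([[-4.78601013e-01, -8.77832020e-01, -1.87620569e-02,
         7.77633814e+01],
       [ 3.78835982e-01, -2.25727110e-01,  8.97513549e-01,
        -3.57362227e+02],
       [-7.92101237e-01,  4.22443152e-01,  4.40587579e-01,
        -9.53292770e+02],
       [ 0.00000000e+00,  0
[... 301 characters left out ...]
03161358e-01,  7.89844699e-01,
        -4.56655979e+01],
       [-1.75978448e-01, -7.70265825e-01,  6.12961781e-01,
        -1.53338998e+03],
       [ 0.00000000e+00,  0.00000000e+00,  0.00000000e+00,
         1.00000000e+00]])}
wrist {'fx': 309.70691628693146, 'fy': 309.70691628693146, 'cx': 317.410556759894, 'cy': 202.12667402064912, 'camera_from_world': array([[ 3.09375917e-01, -9.50939611e-01, -6.31824400e-04,
        -6.50213629e+02],
       [ 9.17659251e-01,  2.98722688e-01, -2.62042466e-01,
         3.51906981e+01],
       [ 2.49375301e-01,  8.04898287e-02,  9.65056136e-01,
        -3.78090373e+02],
       [ 0.00000000e+00,  0.00000000e+00,  0.00000000e+00,
         1.00000000e+00]])}
```

View pics/scene0.png

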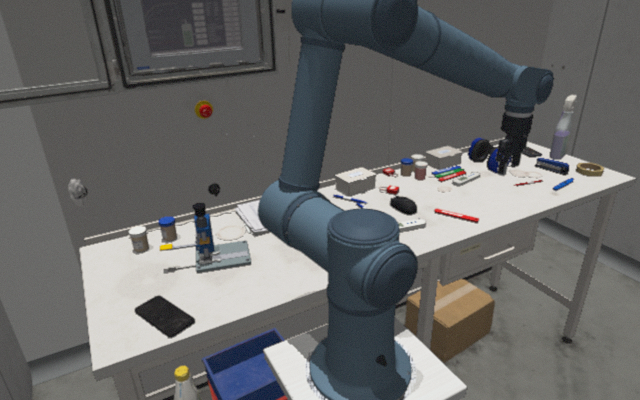

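View pics/side0.png

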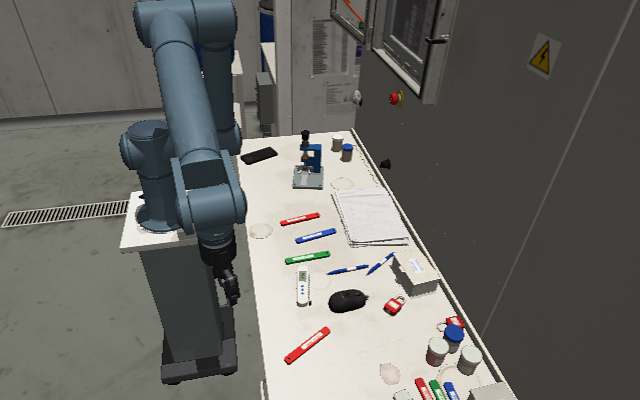

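View pics/wrist0.png

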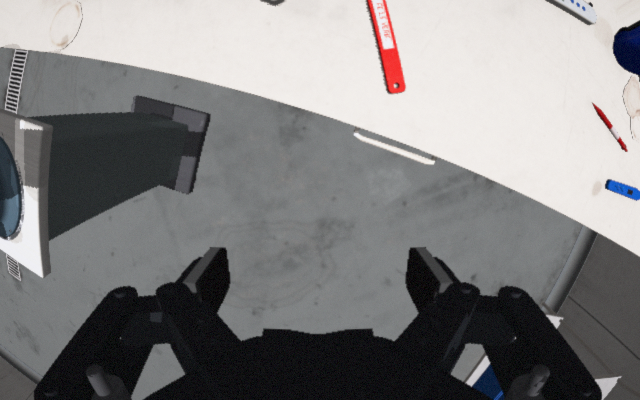

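Side view: red bars at (300,218), (307,345) and one in a row at (423,388); the stamp is at (308,165), with its knob at (306,134). I'll measure all of these.

```bash
cat > h.py <<'E'
from bench import *
import numpy as np, cv2
from scipy.spatial.transform import Rotation as R
def ray(p,u,v):
    M=np.array(p["camera_from_world"]);x=(u-p["cx"])/p["fx"];y=(v-p["cy"])/p["fy"]
    if p.get("fish"):
        r=np.hypot(x,y);k=np.sin(r)/max(r,1e-9);d=np.array([x*k,-y*k,-np.cos(r)])
    else: d=np.array([x,-y,-1.])
    Rm=M[:3,:3];return -Rm.T@M[:3,3],Rm.T@d
def cp(n):
    p=dict(camera_params(n));p["fish"]=n=="wrist";return p
def onz(p,u,v,z):
    o,d=ray(p,u,v);return o+d*(z-o[2])/d[2]
def proj(p,X):
    M=np.array(p["camera_from_world"]);c=M[:3,:3]@np.array(X)+M[:3,3];x,y,z=c[0],-c[1],-c[2]
    if p["fish"]:
        t=np.arctan2(np.hypot(x,y),z);h=np.hypot(x,y);x,y=x/h*t,y/h*t
    else:x,y=x/z,y/z
    return np.array([p["cx"]+p["fx"]*x,p["cy"]+p["fy"]*y])
def tri(rs):
    A=0;b=0
    for o,d in rs:
        d=d/np.linalg.norm(d);P=np.eye(3)-np.outer(d,d);A=A+P;b=b+P@o
    return np.linalg.solve(A,b)
def save(img,name,crop=None,k=1):
    if crop: img=img[crop[1]:crop[3],crop[0]:crop[2]]
    cv2.imwrite("pics/"+name,cv2.cvtColor(cv2.resize(img,None,fx=k,fy=k,interpolation=cv2.INTER_CUBIC),cv2.COLOR_RGB2BGR))
def mask(img,c):
    h=cv2.cvtColor(img,cv2.COLOR_RGB2HSV).astype(int);H,S,V=h[...,0],h[...,1],h[...,2]
    return {"red":((H<8)|(H>172))&(S>140)&(V>80),"yellow":(H>18)&(H<34)&(S>140)&(V>100),
     "blue":(H>100)&(H<125)&(S>120)&(V>60),"green":(H>40)&(H<90)&(S>100)}[c].astype(np.uint8)
def blobs(m,amin=30):
    cs,_=cv2.findContours(m,cv2.RETR_EXTERNAL,cv2.CHAIN_APPROX_NONE)
    return [c for c in cs if cv2.contourArea(c)>amin]
E
python3 - <<'E'
from h import *
im=cv2.cvtColor(cv2.imread("pics/side0.png"),cv2.COLOR_BGR2RGB);p=cp("side")
m=mask(im,"red");m=cv2.morphologyEx(m,cv2.MORPH_CLOSE,np.ones((7,7)))
for c in blobs(m):
    W=np.array([onz(p,*q[0],7)[:2] for q in c],np.float32)
    r=cv2.minAreaRect(W);print(c.mean(0)[0],r)
save(im,"side_c1.png",(240,110,400,310),3)
im=cv2.cvtColor(cv2.imread("pics/scene0.png"),cv2.COLOR_BGR2RGB)
save(im,"scene_c1.png",(120,190,280,300),4)
print(onz(p,308,185,0), onz(p,306,134,180))
E
```

```text
[422.96491228 389.43859649] ((641.0940551757812, -813.9912109375), (56.32714080810547, 24.589908599853516), 89.3346939086914)
[306.75268817 344.72043011] ((390.2286682128906, -640.17431640625), (147.23019409179688, 21.846981048583984), 29.807836532592773)
[455.22222222 321.06666667] ((809.1378784179688, -651.218505859375), (42.63760757446289, 38.24065017700195), 0.6354002952575684)
[392.97222222 305.25      ] ((658.9063110351562, -563.0648803710938), (42.47200393676758, 37.30445861816406), 33.77153396606445)
[299.5 218.6] ((465.0932312011719, -133.40142822265625), (148.4526824951172, 26.638702392578125), 9.401618957519531)
[393.70833333  97.33333333] ((1182.37939453125, 806.1451416015625), (125.72515869140625, 39.49270248413086), 69.53145599365234)
[538.47100268  73.8505715    0.        ] [546.97409483 168.76711936 180.        ]
```

View pics/side_c1.png

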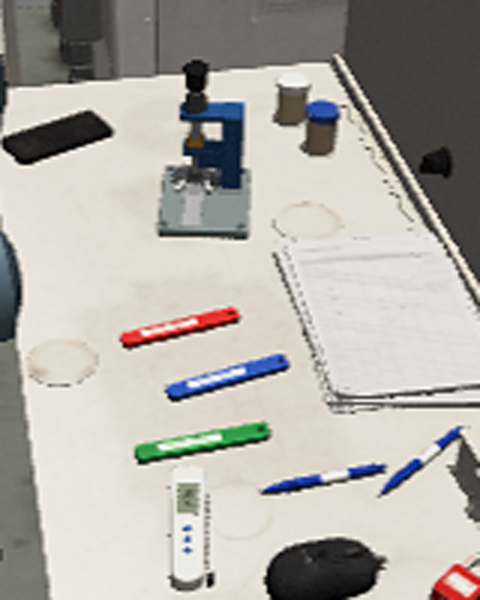

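View pics/scene_c1.png

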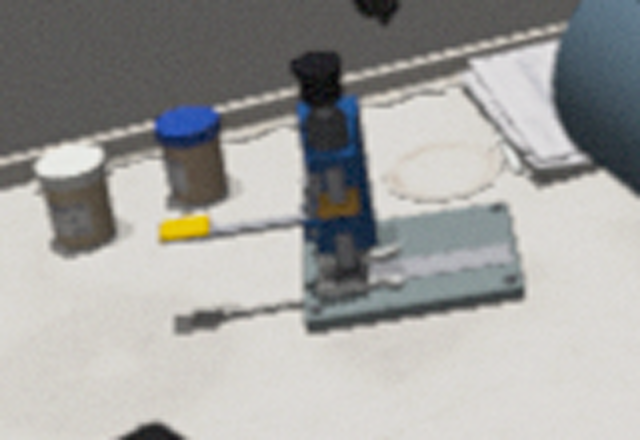

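Candidates for the red stick, by side pixel and world position:
- (300,218): about (465,-133), roughly 484 mm from the base
- (307,345): about (390,-640), roughly 750 mm from the base
- (423,388): in the row, about (641,-814)

By the rule I choose the nearest, (300,218). The crop shows it as a flat red bar beside the blue and green ones. I'll move closer to measure with the wrist camera.

```bash
cat >> h.py <<'E'
def to(x,y,z,yaw=None):
    s=observe();q=s["ee_rot"];r=R.from_quat([q[1],q[2],q[3],q[0]]);m=r.as_matrix()
    d=m.T@(np.array([x,y,z])-s["ee_pos"])/10
    if yaw is None: t=np.zeros(3)
    else:
        c,sn=np.cos(np.radians(yaw)),np.sin(np.radians(yaw))
        T=np.array([[c,sn,0],[sn,-c,0],[0,0,-1]]);t=(r.inv()*R.from_matrix(T)).as_rotvec()
    print("turn",np.round(t,3),"shift cm",np.round(d,2),"yaw now",round(np.degrees(np.arctan2(m[1,0],m[0,0])),2),"t",round(s["time"],2),"z",np.round(s["ee_pos"],1),"F",np.round(s["force"],1),"open",round(s["opening"],1),"j",np.round(s["joints"],2))
E
python3 -m creep '[[0,0,0,5,-5.5,0,1],[0,0,0,9,-10,0,1],[0,0,0,13,-14.5,0,1],[0,0,0,17,-19,0,1],[0,0,0,21,-23,0,1]]'
python3 -c "
from h import *
to(500,50,340,0)"
```

```text
time: 0.78
ee_pos: [329.7, -332.7, 303.7]
ee_rot: [-0.0, 0.988, 0.156, 0.0]
force: [0.6, 0.5, 0.3]
opening: 85.9
turn [-0.    -0.     0.313] shift cm [ 27.99 -31.16  -3.62] yaw now 17.94 t 0.78 z [ 329.7 -332.7  303.7] F [0.6 0.5 0.3] open 85.9 j [-1.03 -0.2   2.01  0.    1.33  0.22]
```

```bash
python3 -m creep '[[0,0,0.06,4,-4.5,0,1],[0,0,0.12,8,-9,-1,1],[0,0,0.18,12,-13.5,-2,1],[0,0,0.24,16,-18,-3,1],[0,0,0.31,20,-22.5,-3.5,1]]'
python3 -m creep '[[0,0,0,5,-6,0,1],[0,0,0,8,-11.5,0,1],[0,0,0,8,-11.5,0,1],[0,0,0,8,-11.5,0,1],[0,0,0,8,-11.5,0,1]]'
python3 -c "
from h import *
to(500,50,340,0)
im=camera('wrist');save(im,'w1.png');cv2.imwrite('pics/w1raw.png',cv2.cvtColor(im,4))
im=camera('side');save(im,'s1.png')
"
```

```text
time: 1.4
ee_pos: [450.7, -57.0, 339.6]
ee_rot: [0.0, 1.0, 0.001, 0.001]
force: [1.0, -0.6, 1.1]
opening: 85.1
time: 2.02
ee_pos: [529.3, 55.3, 338.7]
ee_rot: [0.0, 1.0, 0.001, -0.0]
force: [-0.0, 0.5, -0.4]
opening: 85.4
turn [0.    0.    0.002] shift cm [-2.93  0.52 -0.13] yaw now 0.14 t 2.02 z [529.3  55.3 338.7] F [-0.   0.5 -0.4] open 85.4 j [-0.11 -0.06  1.82 -0.    1.38  1.46]
```

View pics/w1.png

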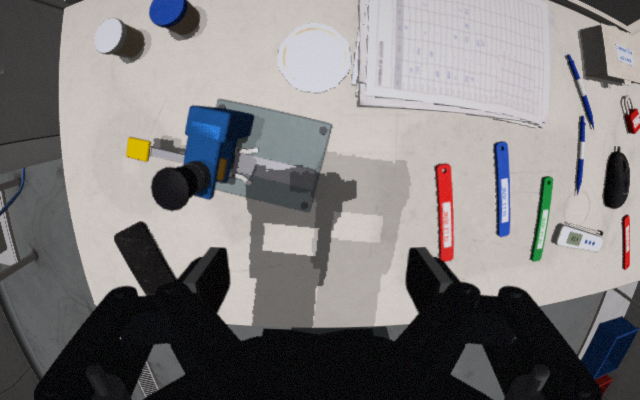

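View pics/s1.png

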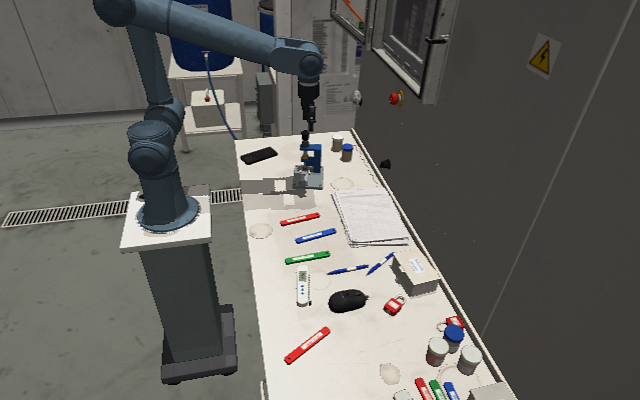

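The wrist view shows the red stick at (444,212), the plate corners near (331,124), (309,211) and (219,98), the paddle at (139,149) and the knob top at (171,188).

Run:
```python
from h import *
im=cv2.cvtColor(cv2.imread("pics/w1raw.png"),cv2.COLOR_BGR2RGB);p=cp("wrist")
m=cv2.morphologyEx(mask(im,"red"),cv2.MORPH_CLOSE,np.ones((7,7)))
for c in blobs(m,300):
    W=np.array([onz(p,*q[0],7)[:2] for q in c],np.float32);print("red",c.mean(0)[0],cv2.minAreaRect(W))
for c in blobs(mask(im,"yellow"),60):
    W=np.array([onz(p,*q[0],75)[:2] for q in c],np.float32);print("yel",c.mean(0)[0],cv2.minAreaRect(W), W.mean(0))
    print(cv2.boundingRect(c))
for a in [(331,124),(309,211),(219,98)]: print(a,onz(p,*a,12)[:2])
print("knob",onz(p,171,188,190)[:2])
save(im,"w1c.png",(110,80,350,230),3)
```

```text
red [445.         212.00952381] ((467.2857360839844, -132.25308227539062), (149.94960021972656, 22.478416442871094), 9.441883087158203)
yel [137.86842105 148.89473684] ((570.968505859375, 272.40447998046875), (33.644371032714844, 24.92584228515625), 76.57250213623047) [570.78094 272.0759 ]
(126, 137, 24, 24)
(331, 124) [590.13645865  36.53338764]
(309, 211) [474.79644934  64.81638385]
(219, 98) [627.74059608 182.37517363]
knob [546.7170844  168.88971996]
```

View pics/w1c.png

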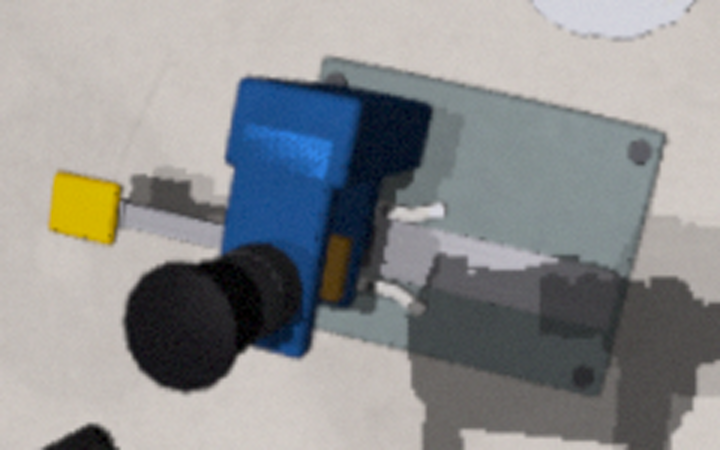

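```bash
python3 -m creep '[[0,0,0,1.0,-5,0,1],[0,0,0,1.7,-10,0,1],[0,0,0,1.7,-11.4,0.5,1],[0,0,0,1.7,-11.4,4,1],[0,0,0,1.7,-11.4,8,1]]'
python3 -c "
from h import *
to(546.5,169.2,226,0)
im=camera('wrist');save(im,'w2.png')
im=camera('side');save(im,'s2.png',(240,60,400,200),4)
im=camera('scene');save(im,'c2.png',(140,150,280,290),4)
"
```

```text
time: 2.75
ee_pos: [546.5, 169.4, 258.7]
ee_rot: [0.0, 1.0, 0.001, 0.001]
force: [0.1, -0.1, -1.0]
opening: 85.0
turn [ 0.    -0.002  0.003] shift cm [-0.01  0.02  3.27] yaw now 0.16 t 2.75 z [546.5 169.4 258.7] F [ 0.1 -0.1 -1. ] open 85.0 j [ 0.1   0.11  1.8  -0.    1.23  1.67]
```

View pics/s2.png

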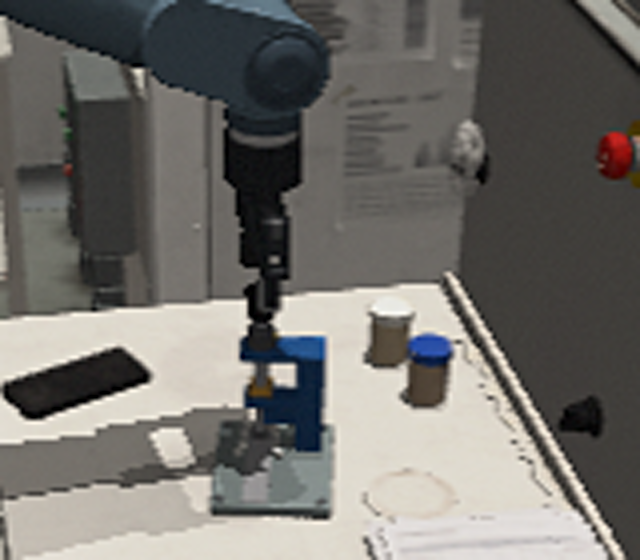

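View pics/c2.png

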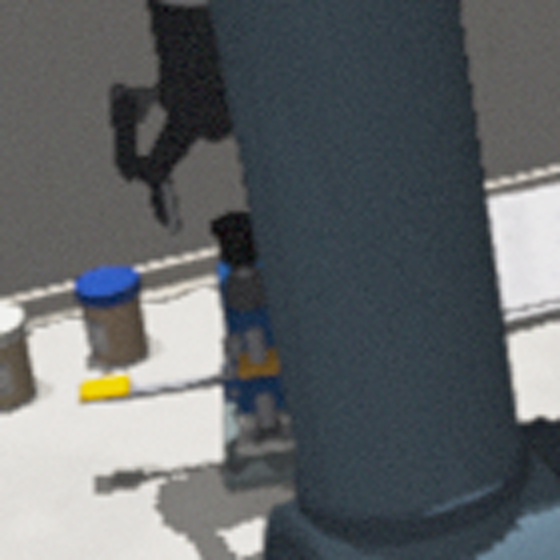

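View pics/w2.png

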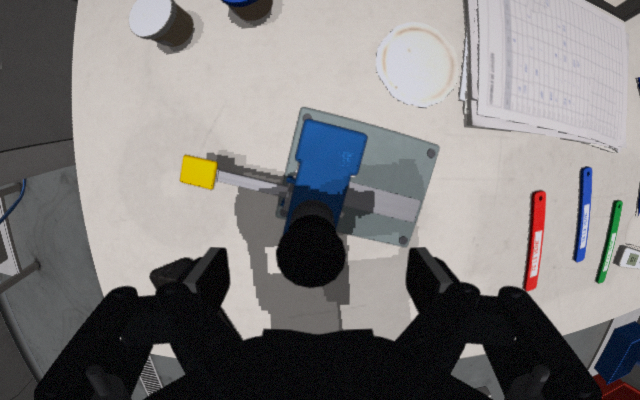

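```bash
python3 - <<'E'
from h import *
im=cv2.cvtColor(cv2.imread("pics/w2.png"),cv2.COLOR_BGR2RGB);p=cp("wrist")
print("knob",onz(p,310.5,251,190)[:2])
for c in blobs(mask(im,"yellow"),60):
    W=np.array([onz(p,*q[0],75)[:2] for q in c],np.float32);print("yel",cv2.minAreaRect(W))
for a in [(439,148),(406,246),(301,107)]: print(a,onz(p,*a,12)[:2])
E
python3 -m creep '[[0,0,0,0,0,1.5,1],[0,0,0,0,0,3.2,1],[0,0,0,0,0,3.2,0.6],[0,0,0,0,0,3.2,0.2],[0,0,0,0,0,3.2,0.1]]' 80
python3 -m creep '[[0,0,0,0,0,0,0.1],[0,0,0,0,0,0,0.1],[0,0,0,0,0,0,0.1],[0,0,0,0,0,0,0.1],[0,0,0,0,0,0,0.1]]'
python3 -c "
from h import *
to(546.5,169.2,226,0)
im=camera('side');save(im,'s3.png',(240,60,400,200),4)
im=camera('wrist');save(im,'w3.png')
"
```

```text
knob [548.54407459 171.47504834]
yel ((568.5195922851562, 271.74017333984375), (32.96454620361328, 25.206892013549805), 77.05596160888672)
(439, 148) [584.36707114  37.50806151]
(406, 246) [472.16002462  66.46374701]
(301, 107) [622.84160301 184.4333976 ]
time: 3.52
ee_pos: [546.7, 172.5, 228.3]
ee_rot: [-0.003, 1.0, 0.001, 0.001]
force: [-4.6, 9.7, 4.1]
opening: 32.6
time: 4.15
ee_pos: [546.7, 172.6, 228.4]
ee_rot: [-0.003, 1.0, 0.002, 0.001]
force: [-2.2, 9.4, 1.9]
opening: 32.3
turn [-0.005 -0.002  0.004] shift cm [-0.02  0.34  0.24] yaw now 0.23 t 4.15 z [546.7 172.6 228.4] F [-2.2  9.4  1.9] open 32.3 j [0.11 0.15 1.82 0.01 1.18 1.67]
```

View pics/s3.png

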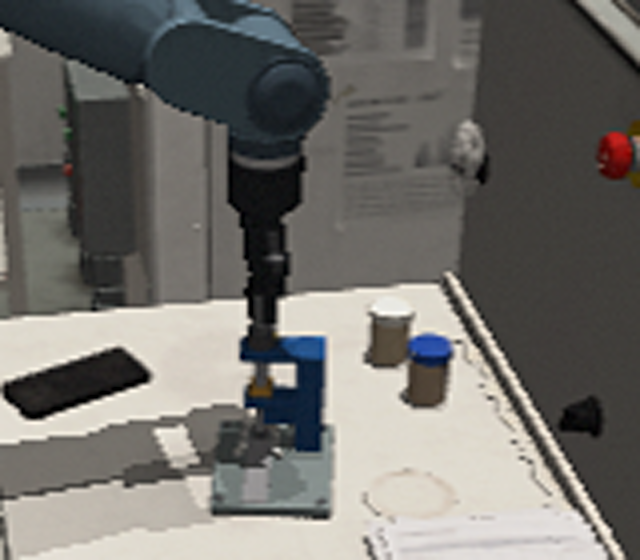

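View pics/w3.png

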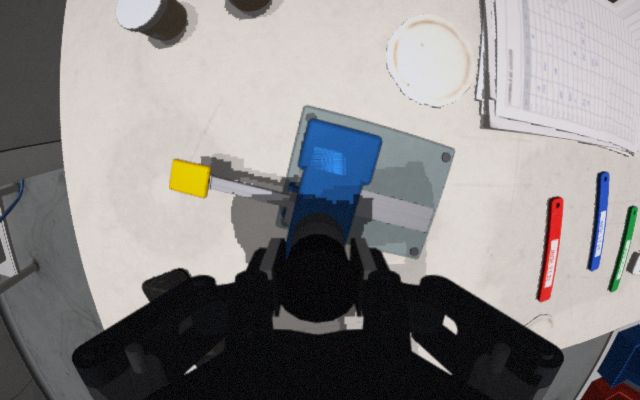

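```bash
python3 -m creep '[[0,0,0,0,-0.3,-0.5,0.1],[0,0,0,0,-0.3,-1.3,0.1],[0,0,0,0,-0.3,-2.1,0.1],[0,0,0,0,-0.3,-2.8,0.1],[0,0,0,0,-0.3,-3.2,0.1]]' 100
```

```text
time: 4.88
ee_pos: [546.5, 173.0, 256.8]
ee_rot: [0.0, 1.0, 0.002, 0.0]
force: [9.7, 0.3, -15.4]
opening: 31.5
```

```bash
python3 -m creep '[[0,0,0,0,0,-0.1,0.1],[0,0,0,0,0,-0.2,0.1],[0,0,0,0,0,-0.2,0.1],[0,0,0,0,0,-0.2,0.1],[0,0,0,0,0,-0.2,0.1]]'
python3 -c "
from h import *
im=camera('side');save(im,'s4.png',(240,60,400,200),4)"
```

```text
time: 5.5
ee_pos: [546.5, 173.0, 258.3]
ee_rot: [0.0, 1.0, 0.002, 0.0]
force: [9.6, -0.0, -15.8]
opening: 31.6
```

View pics/s4.png

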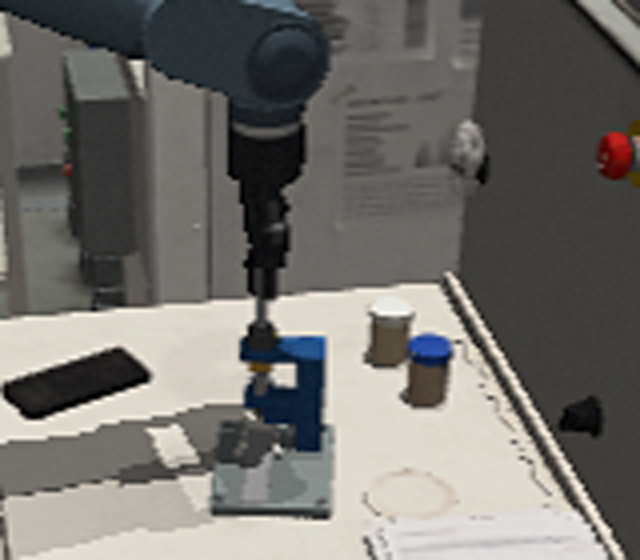

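The shaft is well out and the collar is high. I'll lower it onto the sear and check that the load vanishes before opening.

```bash
python3 -m creep '[[0,0,0,0,0,0.3,0.1],[0,0,0,0,0,0.6,0.1],[0,0,0,0,0,0.7,0.1],[0,0,0,0,0,0.7,0.1],[0,0,0,0,0,0.7,0.1]]'
```

```text
time: 6.18
ee_pos: [546.6, 173.1, 254.4]
ee_rot: [0.0, 1.0, 0.002, 0.001]
force: [2.7, -4.7, -0.2]
opening: 31.6
```

```bash
python3 -m creep '[[0,0,0,0,0,0,0.6],[0,0,0,0,0,0,1],[0,0,0,0,0,0,1],[0,0,0,0,0,-2,1],[0,0,0,0,0,-6,1]]'
python3 -m creep '[[0,0,0,-3,2,-5,1],[0,0,0,-7,7,-5,1],[0,0,0,-7,7,-5,1],[0,0,0,-7,7,-5,1],[0,0,0,-7,7,-5,1]]'
python3 -c "
from h import *
to(470,95,320,0)
im=camera('wrist');save(im,'w5.png')
im=camera('side');save(im,'s5.png',(240,60,400,200),4)"
```

```text
time: 6.8
ee_pos: [545.6, 173.5, 314.0]
ee_rot: [0.0, 1.0, 0.002, -0.002]
force: [-0.2, -0.3, 0.4]
opening: 85.4
time: 7.42
ee_pos: [477.2, 103.7, 364.3]
ee_rot: [-0.0, 1.0, 0.002, 0.0]
force: [-0.5, 0.0, 0.5]
opening: 85.8
turn [-0.    -0.     0.005] shift cm [-0.72  0.86  4.43] yaw now 0.26 t 7.42 z [477.2 103.7 364.3] F [-0.5  0.   0.5] open 85.8 j [-0.02 -0.19  1.89  0.    1.44  1.55]
```

View pics/w5.png

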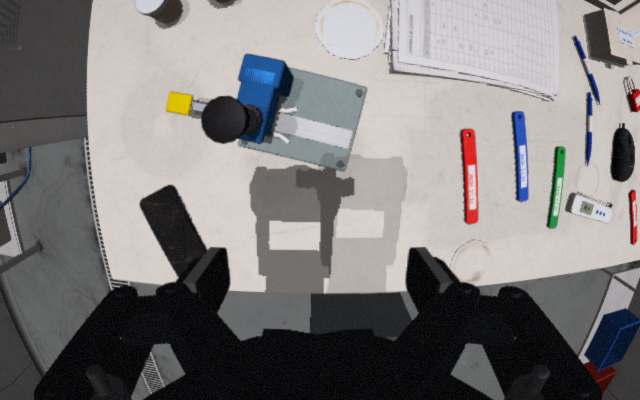

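View pics/s5.png

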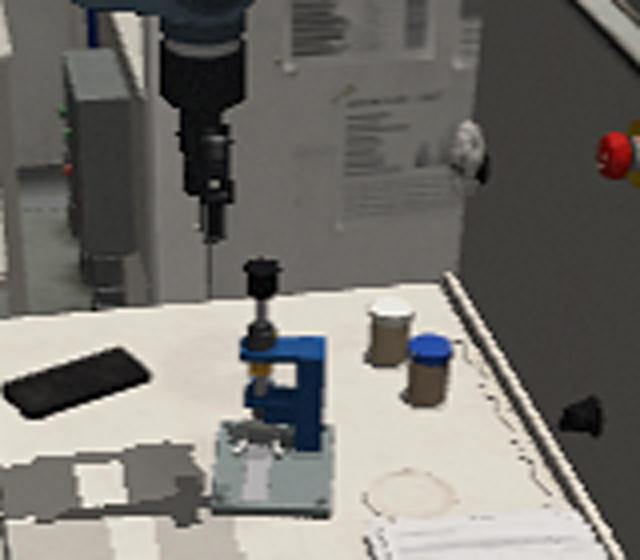

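The striker is cocked and holding: the knob stands high and free. Next I'll measure the bed and the stick from here.

Run:
```python
from h import *
im=cv2.cvtColor(cv2.imread("pics/w5.png"),cv2.COLOR_BGR2RGB);p=cp("wrist")
m=cv2.morphologyEx(mask(im,"red"),cv2.MORPH_CLOSE,np.ones((7,7)))
for c in blobs(m,300):
    W=np.array([onz(p,*q[0],8)[:2] for q in c],np.float32);print("red",c.mean(0)[0],cv2.minAreaRect(W))
for c in blobs(mask(im,"yellow"),60):
    W=np.array([onz(p,*q[0],75)[:2] for q in c],np.float32);print("yel",cv2.minAreaRect(W))
save(im,"w5c.png",(190,40,390,190),4)
g=cv2.cvtColor(im,cv2.COLOR_RGB2GRAY)
```

```text
red [470.06435644 175.52970297] ((467.1807861328125, -131.46102905273438), (148.72320556640625, 22.852968215942383), 9.75351619720459)
yel ((569.8726806640625, 272.4685363769531), (33.44306182861328, 24.882976531982422), 76.86026763916016)
```

View pics/w5c.png

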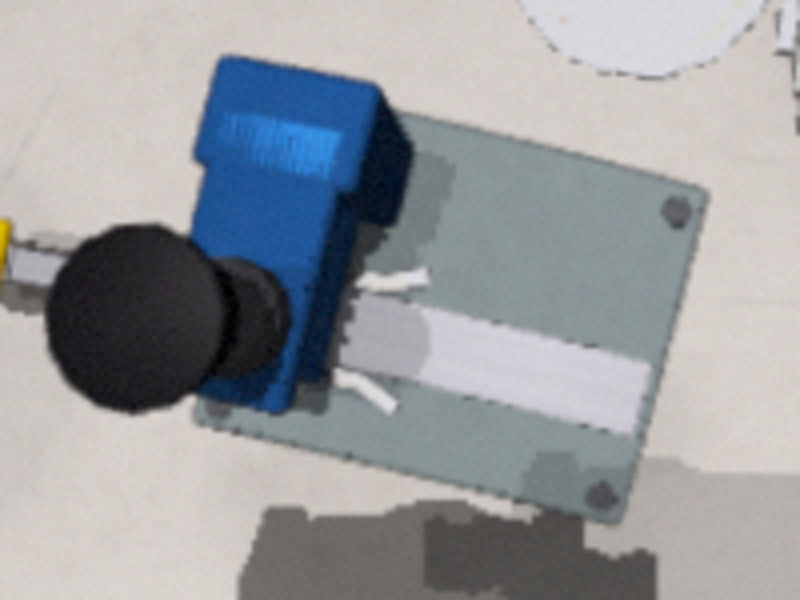

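Run:
```python
from h import *
p=cp("wrist")
P={k:onz(p,190+a/4,40+b/4,z)[:2] for k,(a,b,z) in dict(sA=(652,363,12),sB=(632,432,12),s1=(430,305,12),s2=(412,380,12),c1=(710,188,12),c2=(614,524,12),e1=(400,110,12),l1=(195,425,12),g1=(428,273,19),g2=(392,410,19),g1a=(360,283,19),g2a=(335,372,19),knob=(133,317,216)).items()}
for k in P: print(k,np.round(P[k],1))
def ang(a,b): d=P[a]-P[b];return round(np.degrees(np.arctan2(d[1],d[0])),1),round(np.hypot(*d),1)
for a,b in [("s1","sA"),("s2","sB"),("c1","c2"),("e1","c1"),("l1","c2"),("g1","g2")]: print(a,b,ang(a,b))
y=np.radians(-13.7);ux=np.array([np.cos(y),np.sin(y)]);uy=np.array([-np.sin(y),np.cos(y)])
for o in [(546.5,170),(546.5,172)]:
    print(o,{k:(round(float((P[k]-o)@ux),1),round(float((P[k]-o)@uy),1)) for k in P})
```

```text
sA [528.8  54.3]
sB [504.9  60.7]
s1 [547.9 129.6]
s2 [522.3 135.8]
c1 [589.7  35.2]
c2 [472.8  66.2]
e1 [615.3 140. ]
l1 [507.9 211.9]
g1 [558.5 129.8]
g2 [512.5 142. ]
g1a [555.5 152.5]
g2a [525.6 161.2]
knob [544.8 170.7]
s1 sA (np.float64(75.8), np.float64(77.7))
s2 sB (np.float64(77.0), np.float64(77.1))
c1 c2 (np.float64(-14.8), np.float64(120.9))
e1 c1 (np.float64(76.2), np.float64(107.8))
l1 c2 (np.float64(76.4), np.float64(149.9))
g1 g2 (np.float64(-14.8), np.float64(47.6))
(546.5, 170) {'sA': (10.2, -116.6), 'sB': (-14.5, -116.1), 's1': (10.9, -38.9), 's2': (-15.4, -39.0), 'c1': (73.9, -120.7), 'c2': (-47.0, -118.3), 'e1': (74.0, -12.9), 'l1': (-47.4, 31.6), 'g1': (21.2, -36.2), 'g2': (-26.4, -35.2), 'g1a': (12.9, -14.8), 'g2a': (-18.2, -13.5), 'knob': (-1.8, 0.2)}
(546.5, 172) {'sA': (10.6, -118.6), 'sB': (-14.1, -118.0), 's1': (11.4, -40.9), 's2': (-15.0, -40.9), 'c1': (74.4, -122.7), 'c2': (-46.6, -120.2), 'e1': (74.5, -14.8), 'l1': (-46.9, 29.7), 'g1': (21.7, -38.1), 'g2': (-25.9, -37.2), 'g1a': (13.3, -16.8), 'g2a': (-17.8, -15.5), 'knob': (-1.3, -1.7)}
```

```bash
python3 -c "
from h import *
to(418,-140,140,9.6);print(onz(cp('wrist'),521,156,5),onz(cp('wrist'),521,200,5))"
```

```text
turn [-0.     0.    -0.163] shift cm [-6.01 24.35 22.39] yaw now 0.28 t 7.53 z [477.1 103.7 363.9] F [ 1.2 -0.3 -0.1] open 85.4 j [-0.02 -0.19  1.89  0.    1.44  1.55]
[ 505.56067363 -228.81245768    5.        ] [ 431.55015609 -241.18402739    5.        ]
```

```bash
python3 -m creep '[[0,0,-0.04,-1.2,4,3,0.6],[0,0,-0.08,-2.4,8,7,0.5],[0,0,-0.12,-3.6,12,11,0.5],[0,0,-0.16,-4.8,16,15,0.5],[0,0,-0.163,-6,20,19,0.5]]'
python3 -m creep '[[0,0,0,0,4,3.4,0.5],[0,0,0,0,4.3,3.4,0.5],[0,0,0,0,4.3,3.4,0.5],[0,0,0,0,4.3,3.4,0.5],[0,0,0,0,4.3,3.4,0.5]]'
python3 -c "
from h import *
to(418,-140,75.5,9.6)
im=camera('wrist');save(im,'w6.png')
p=cp('wrist')
m=cv2.morphologyEx(mask(im,'red'),cv2.MORPH_CLOSE,np.ones((7,7)))
for c in blobs(m,300):
    W=np.array([onz(p,*q[0],8)[:2] for q in c],np.float32);print('red',c.mean(0)[0],cv2.minAreaRect(W))
"
```

```text
time: 8.15
ee_pos: [417.3, -98.0, 172.9]
ee_rot: [0.0, 0.996, 0.084, 0.0]
force: [0.0, -0.3, -0.2]
opening: 42.4
time: 8.78
ee_pos: [425.0, -138.9, 140.8]
ee_rot: [0.001, 0.996, 0.084, 0.001]
force: [-0.0, 0.1, -0.7]
opening: 42.5
turn [ 0.001 -0.001  0.001] shift cm [-0.72 -0.02  6.53] yaw now 9.65 t 8.78 z [ 425.  -138.9  140.8] F [-0.   0.1 -0.7] open 42.5 j [-0.57 -0.01  2.17  0.    0.98  0.83]
red [315.65539112 150.26215645] ((467.30279541015625, -131.58839416503906), (148.91297912597656, 21.49090576171875), 9.467630386352539)
```

View pics/w6.png

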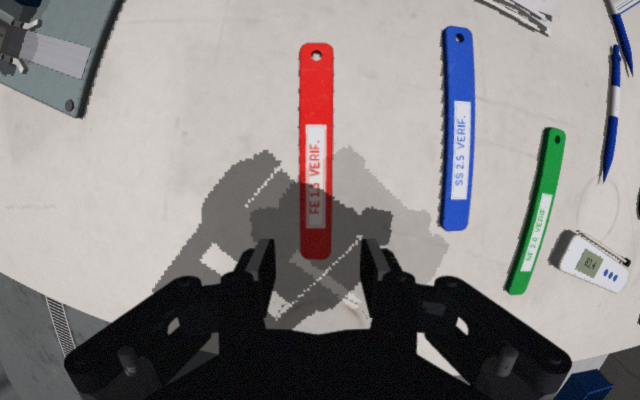

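Right stick: red, label "FE 1.5 VERIF.", at (316,150), centred between the jaws. Now I'll descend and grip it.

```bash
python3 -m creep '[[0,0,0,-0.7,0,3,0.5],[0,0,0,-0.7,0,5.5,0.5],[0,0,0,-0.7,0,6.5,0.5],[0,0,0,-0.7,0,6.5,0.5],[0,0,0,-0.7,0,6.5,0.4]]' 60
python3 -m creep '[[0,0,0,0,0,0,0.1],[0,0,0,0,0,0,0.1],[0,0,0,0,0,0,0.1],[0,0,0,0,0,0,0.1],[0,0,0,0,0,0,0.1]]'
python3 -m creep '[[0,0,0,0,0,-1,0.1],[0,0,0,0,0,-3,0.1],[0,0,0,0,0,-5,0.1],[0,0,0,0,0,-5,0.1],[0,0,0,0,0,-5,0.1]]'
python3 -c "
from h import *
to(418,-140,75.5,9.6)
im=camera('wrist');save(im,'w7.png')
im=camera('side');save(im,'s7.png',(200,130,400,280),3)
"
```

```text
time: 9.45
ee_pos: [418.3, -141.0, 75.9]
ee_rot: [0.001, 0.997, 0.083, 0.001]
force: [-0.2, 0.1, -0.4]
opening: 34.1
time: 10.07
ee_pos: [418.4, -141.1, 76.2]
ee_rot: [0.001, 0.997, 0.083, 0.001]
force: [-0.4, 1.4, 5.9]
opening: 19.7
time: 10.7
ee_pos: [417.3, -140.4, 124.6]
ee_rot: [-0.0, 0.997, 0.083, -0.0]
force: [-0.3, 0.0, 0.1]
opening: 19.5
turn [-0.     0.    -0.001] shift cm [ 0.08 -0.03  4.91] yaw now 9.55 t 10.7 z [ 417.3 -140.4  124.6] F [-0.3  0.   0.1] open 19.5 j [-0.58  0.01  2.19 -0.    0.94  0.82]
```

View pics/w7.png

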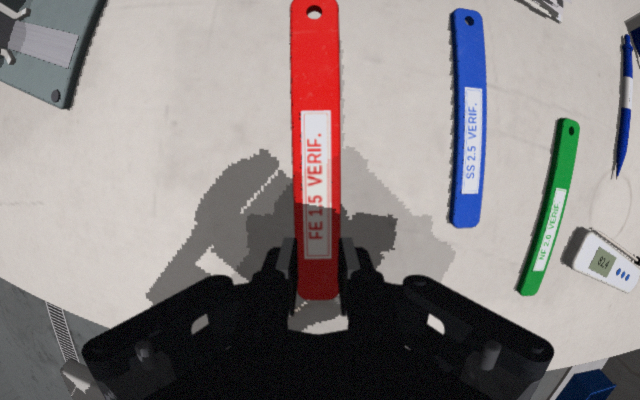

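View pics/s7.png

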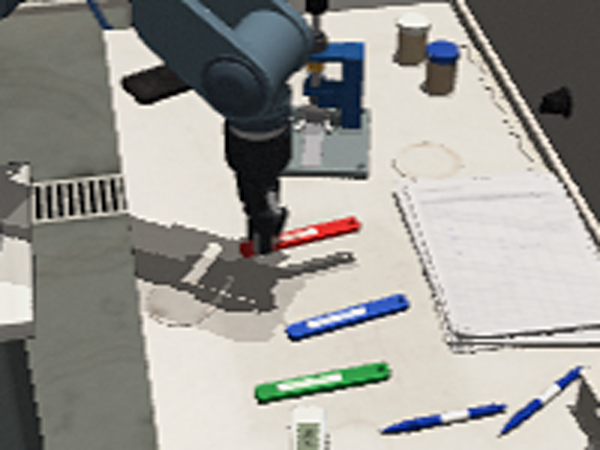

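```bash
python3 -c "
from h import *
to(504,2,120,76.3)"
python3 -m creep '[[0,0,-0.17,2,-2.5,0,0.1],[0,0,-0.34,4,-5,0,0.1],[0,0,-0.51,6,-7,0,0.1],[0,0,-0.68,8,-9,0,0.1],[0,0,-0.85,9.5,-11,0,0.1]]'
python3 -c "
from h import *
to(504,2,106,76.3)"
```

```text
turn [-0.002  0.    -1.165] shift cm [ 10.94 -12.59   0.41] yaw now 9.55 t 10.8 z [ 417.  -140.3  124.1] F [-0.3 -0.5 -0.7] open 19.4 j [-0.58  0.01  2.19  0.    0.94  0.82]
time: 11.42
ee_pos: [493.1, -15.4, 124.0]
ee_rot: [-0.001, 0.872, 0.489, -0.001]
force: [0.7, -0.4, -1.3]
opening: 19.6
turn [-0.001  0.    -0.309] shift cm [2.06 0.02 1.8 ] yaw now 58.59 t 11.43 z [493.1 -15.4 124. ] F [ 0.7 -0.4 -1.3] open 19.6 j [-0.26  0.13  2.06 -0.    0.95  0.29]
```

```bash
python3 -m creep '[[0,0,-0.15,1,0,0,0.1],[0,0,-0.31,2.0,0,1,0.1],[0,0,-0.31,2.0,0,1.8,0.1],[0,0,-0.31,2.0,0,1.8,0.1],[0,0,-0.31,2.0,0,1.8,0.1]]'
python3 -c "
from h import *
to(504,2,106,76.3)
im=camera('wrist');save(im,'w8.png')
im=camera('side');save(im,'s8.png',(260,110,360,230),5)
"
```

```text
time: 12.05
ee_pos: [503.3, 0.3, 106.8]
ee_rot: [-0.0, 0.788, 0.615, -0.0]
force: [1.9, -0.5, -1.3]
opening: 19.6
turn [-0.     0.    -0.007] shift cm [0.18 0.02 0.08] yaw now 75.92 t 12.05 z [5.033e+02 3.000e-01 1.068e+02] F [ 1.9 -0.5 -1.3] open 19.6 j [-0.23  0.19  2.03 -0.    0.92  0.02]
```

View pics/w8.png

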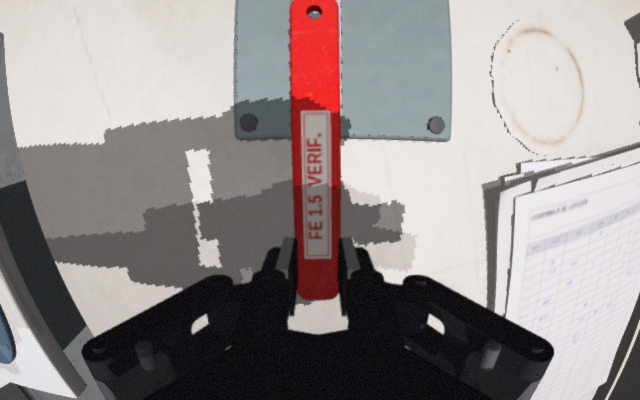

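View pics/s8.png

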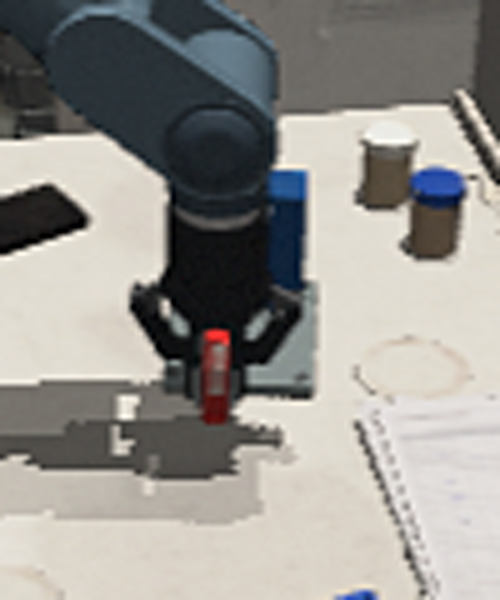

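The stick is in line with the plate. The plate's front corners are at (235,139) and (451,139), so the lane should be at column 315; the stick is at 317. I'll refine this.

Run:
```python
from h import *
im=cv2.cvtColor(cv2.imread("pics/w8.png"),cv2.COLOR_BGR2RGB);p=cp("wrist")
g=cv2.cvtColor(im,cv2.COLOR_RGB2HSV)
save(im,"w8c.png",(215,60,475,180),3)
s=observe();q=s["ee_rot"];m=R.from_quat([q[1],q[2],q[3],q[0]]).as_matrix()
for a in [(234,60),(234,130),(450,60),(451,130)]:
    X=onz(p,*a,12);print(a,np.round(m.T@(X-s["ee_pos"]),1))
for a in [(292,80),(341,80),(295,200),(341,200)]:
    X=onz(p,*a,106.8-76+9);print("stick",a,np.round(m.T@(X-s["ee_pos"]),1))
```

```text
(234, 60) [ 99.5 -45.2  95.2]
(234, 130) [ 60.7 -45.5  95.2]
(450, 60) [102.7  74.2  95.2]
(451, 130) [62.3 75.4 95.2]
stick (292, 80) [ 83.2 -11.3  67.4]
stick (341, 80) [83.2 10.2 67.4]
stick (295, 200) [ 28.6 -10.5  67.4]
stick (341, 200) [28.6 10.8 67.4]
```

View pics/w8c.png

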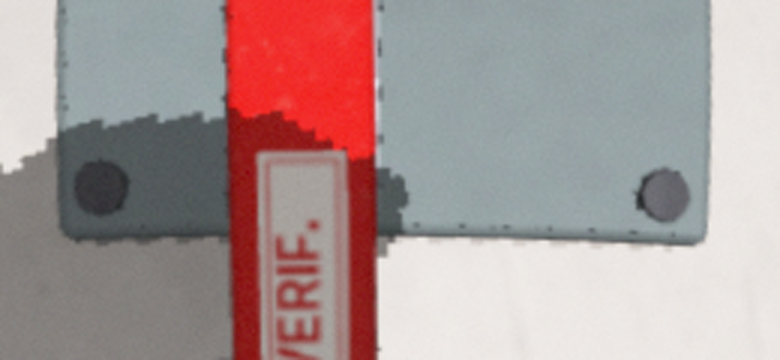

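```bash
python3 -m creep '[[0,0,0,0,-0.1,0.8,0.1],[0,0,0,0,-0.1,1.65,0.1],[0,0,0,0.5,-0.1,1.65,0.1],[0,0,0,1.2,-0.1,1.65,0.1],[0,0,0,2.0,-0.1,1.65,0.1]]'
python3 -m creep '[[0,0,0,0.6,0,0,0.1],[0,0,0,1.2,0,0,0.1],[0,0,0,1.8,0,0,0.1],[0,0,0,2.4,0,0,0.1],[0,0,0,3,0,0,0.1]]'
python3 -c "
from h import *
to(545.5-.237*110,172-.972*110,90,76.2)
im=camera('wrist');save(im,'w9.png')
im=camera('side');save(im,'s9.png',(260,110,360,230),5)
"
```

```text
time: 12.78
ee_pos: [507.7, 20.8, 90.6]
ee_rot: [0.0, 0.788, 0.616, 0.0]
force: [-0.6, -0.4, -0.1]
opening: 19.5
time: 13.4
ee_pos: [514.7, 49.8, 90.4]
ee_rot: [-0.0, 0.788, 0.616, -0.0]
force: [0.4, 0.1, -0.5]
opening: 19.6
turn [-0.    -0.    -0.003] shift cm [1.6  0.09 0.04] yaw now 76.02 t 13.4 z [514.7  49.8  90.4] F [ 0.4  0.1 -0.5] open 19.6 j [-0.12  0.25  2.    0.    0.89  0.12]
```

View pics/w9.png

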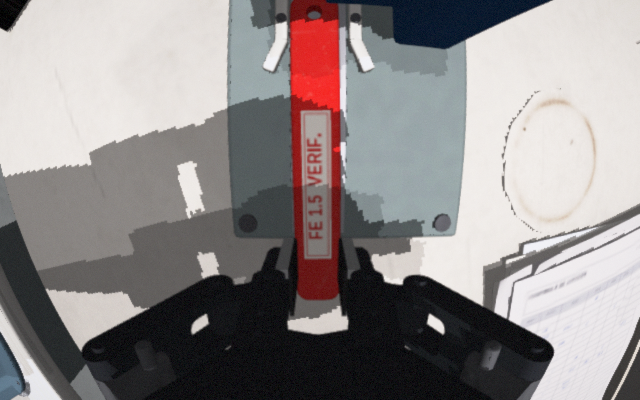

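View pics/s9.png

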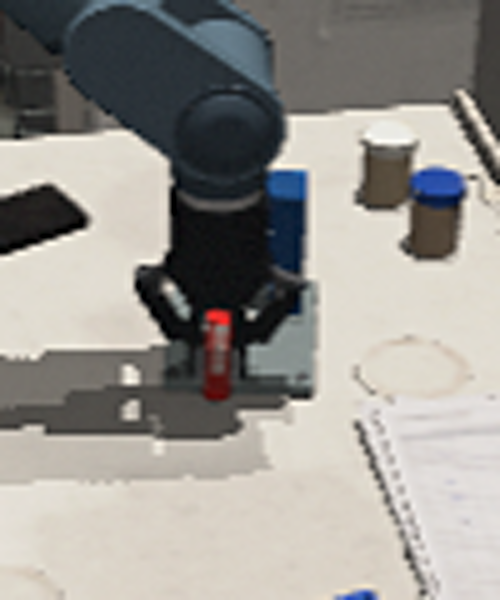

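The stick's tip is between the guides: mouth centre about column 319, stick centre about 316. I'll advance to the stop and watch the force.

```bash
python3 -m creep '[[0,0,0,0.4,0.1,0,0.1],[0,0,0,0.7,0.1,0.05,0.1],[0,0,0,1.0,0.1,0.1,0.1],[0,0,0,1.3,0.1,0.1,0.1],[0,0,0,1.5,0.1,0.1,0.1]]'
python3 -m creep '[[0,0,0,0.1,0,0,0.1],[0,0,0,0.2,0,0,0.1],[0,0,0,0.3,0,0,0.1],[0,0,0,0.4,0,0,0.1],[0,0,0,0.4,0,0,0.1]]'
python3 -c "
from h import *
to(545.5-.237*110,172-.972*110,90,76.2)"
```

```text
time: 14.12
ee_pos: [519.2, 63.9, 89.4]
ee_rot: [-0.0, 0.788, 0.616, -0.0]
force: [-0.3, -0.5, -0.4]
opening: 19.7
time: 14.75
ee_pos: [519.7, 65.9, 89.1]
ee_rot: [0.001, 0.788, 0.616, -0.002]
force: [-3.0, -10.6, 0.3]
opening: 19.7
turn [-0.001  0.004 -0.002] shift cm [-0.09 -0.   -0.09] yaw now 76.08 t 14.75 z [519.7  65.9  89.1] F [ -3.  -10.6   0.3] open 19.7 j [-0.09  0.27  1.98 -0.01  0.9   0.16]
```

```bash
python3 -m creep '[[0,0,0,-0.1,0,0.1,0.1],[0,0,0,-0.2,0,0.1,0.1],[0,0,0,-0.2,0,0.1,0.1],[0,0,0,-0.2,0,0.1,0.5],[0,0,0,-0.2,0,0.1,0.5]]'
python3 -m creep '[[0,0,0,0,0,0,0.5],[0,0,0,0,0,0,0.5],[0,0,0,-0.3,0,-2,0.5],[0,0,0,-2,0,-6,0.5],[0,0,0,-5,0,-6,0.5]]'
python3 -c "
from h import *
to(545.5-.237*160,172-.972*160,90,76.2)
im=camera('wrist');save(im,'w10.png')
im=camera('side');save(im,'s10.png',(260,110,360,230),5)
"
```

```text
time: 15.38
ee_pos: [519.9, 66.0, 88.5]
ee_rot: [-0.0, 0.788, 0.616, 0.0]
force: [-0.3, -0.2, -0.6]
opening: 42.8
time: 16.0
ee_pos: [509.7, 16.8, 151.8]
ee_rot: [0.003, 0.787, 0.616, 0.002]
force: [0.6, 0.6, -0.8]
opening: 42.8
turn [ 0.007 -0.001 -0.001] shift cm [-0.08 -0.24  6.18] yaw now 76.12 t 16.0 z [509.7  16.8 151.8] F [ 0.6  0.6 -0.8] open 42.8 j [-0.19  0.12  2.01  0.    1.01  0.05]
```

View pics/w10.png

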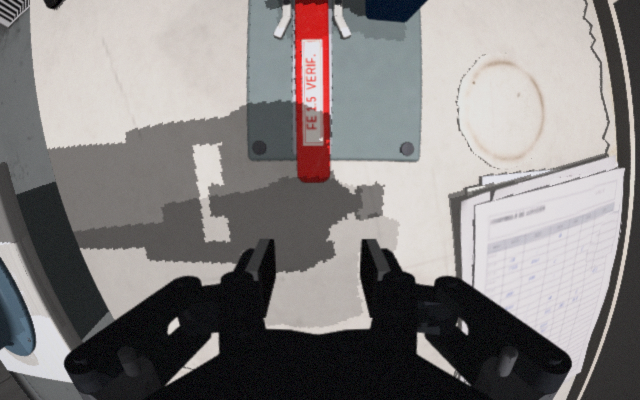

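View pics/s10.png

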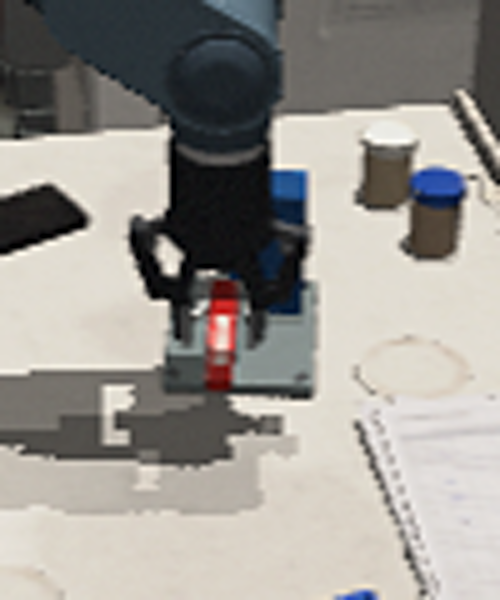

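```bash
python3 -c "
from h import *
p=cp('wrist');a=onz(p,313.5,181,20);b=onz(p,335,160,12);c=onz(p,313.5,161,12)
print(a,b,c,np.hypot(*(a-c)[:2]))
to(545.5-.237*160,172-.972*160,88,76.2)"
python3 -m creep '[[0,0,0,-0.8,-0.1,1,0],[0,0,0,-0.8,-0.1,3,0],[0,0,0,-0.8,-0.1,6.2,0],[0,0,0,-0.8,-0.1,6.2,0],[0,0,0,-0.5,-0.1,6.2,0]]'
python3 -m creep '[[0,0,0,0.3,0,0,0],[0,0,0,0.6,0,0,0],[0,0,0,0.9,0,0,0],[0,0,0,1.2,0,0,0],[0,0,0,1.2,0,0,0]]'
```

```text
[511.47485724  40.57798889  20.        ] [528.65752528  49.58917656  12.        ] [514.38827703  52.43455846  12.        ] 12.20926930149059
turn [ 0.002  0.    -0.005] shift cm [ 0.08 -0.05  6.12] yaw now 75.89 t 16.1 z [507.7  15.6 149.2] F [-0.3  0.8  0.5] open 42.9 j [-0.19  0.12  2.02 -0.    1.01  0.05]
time: 16.73
ee_pos: [505.6, 12.7, 86.6]
ee_rot: [-0.0, 0.788, 0.616, 0.0]
force: [0.1, -0.8, -0.4]
opening: -0.0
time: 17.35
ee_pos: [508.4, 24.4, 86.5]
ee_rot: [0.0, 0.788, 0.616, 0.0]
force: [0.5, -0.3, 0.5]
opening: 0.1
```

```bash
python3 -m creep '[[0,0,0,0.2,0,0,0],[0,0,0,0.4,0,0,0],[0,0,0,0.6,0,0,0],[0,0,0,0.7,0,0,0],[0,0,0,0.7,0,0,0]]'
```

```text
time: 17.98
ee_pos: [510.0, 31.0, 86.4]
ee_rot: [-0.0, 0.788, 0.616, -0.0]
force: [0.3, -0.0, -0.2]
opening: -0.3
```

```bash
python3 -m creep '[[0,0,0,0.1,0,0,0],[0,0,0,0.2,0,0,0],[0,0,0,0.3,0,0,0],[0,0,0,0.4,0,0,0],[0,0,0,0.4,0,0,0]]'
python3 -c "
from h import *
im=camera('wrist');save(im,'w11.png',(200,100,440,330),3)"
```

```text
time: 18.6
ee_pos: [510.4, 32.1, 86.4]
ee_rot: [0.002, 0.787, 0.617, -0.003]
force: [-5.4, -16.0, 2.9]
opening: -0.2
```

View pics/w11.png

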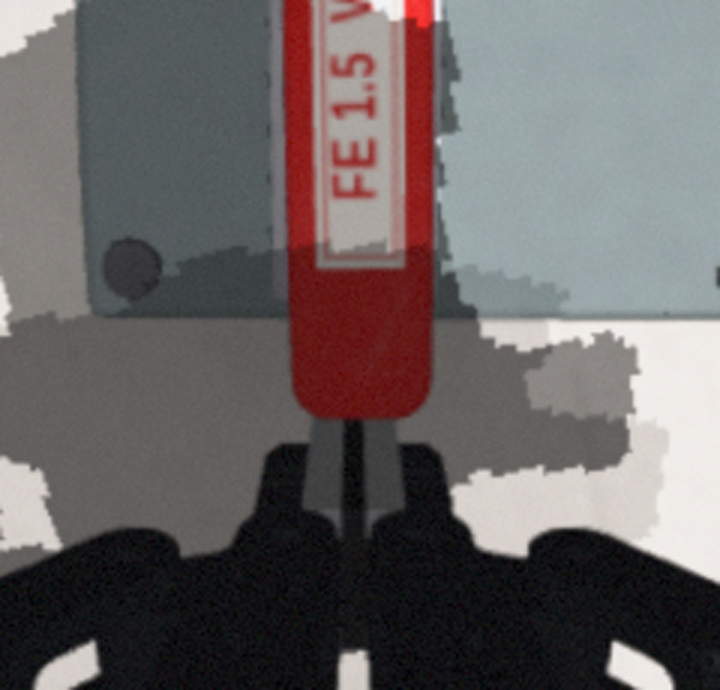

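The stick resists 16 N with no further travel, so it is home. I'll back off, rise and go over to the paddle.

```bash
python3 -m creep '[[0,0,0,-1.0,0,0,0],[0,0,0,-2.5,0,-3,0],[0,0,0,-2.5,0,-9,0],[0,0,0,-2.5,0,-15,0],[0,0,0,-2.5,0,-21,0]]'
python3 -m creep '[[0,0,0,0,0,-2.5,0],[0,0,0,5,0,-2.5,0],[0,0,0,10,0,-2.5,0],[0,0,0,15,0,-2.5,0],[0,0,0,20,0,-2.5,0]]'
python3 -c "
from h import *
to(570.4,274,320,76.2)
im=camera('wrist');save(im,'w12.png')
im=camera('side');save(im,'s12.png',(240,60,400,200),4)
"
```

```text
time: 19.27
ee_pos: [504.6, 10.7, 298.3]
ee_rot: [-0.0, 0.788, 0.616, 0.0]
force: [2.3, 0.5, -0.1]
opening: 0.2
time: 19.9
ee_pos: [553.4, 206.4, 321.3]
ee_rot: [-0.0, 0.788, 0.616, 0.0]
force: [0.7, -0.6, 0.3]
opening: 0.4
turn [-0.    -0.001 -0.003] shift cm [6.97 0.02 0.14] yaw now 76.02 t 19.9 z [553.4 206.4 321.3] F [ 0.7 -0.6  0.3] open 0.4 j [0.16 0.09 1.7  0.   1.35 0.41]
```

View pics/w12.png

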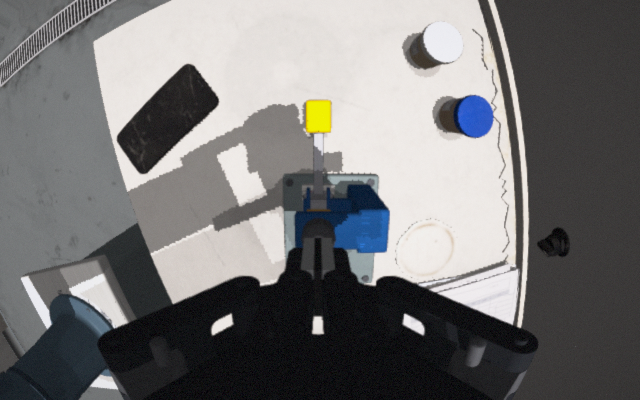

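View pics/s12.png

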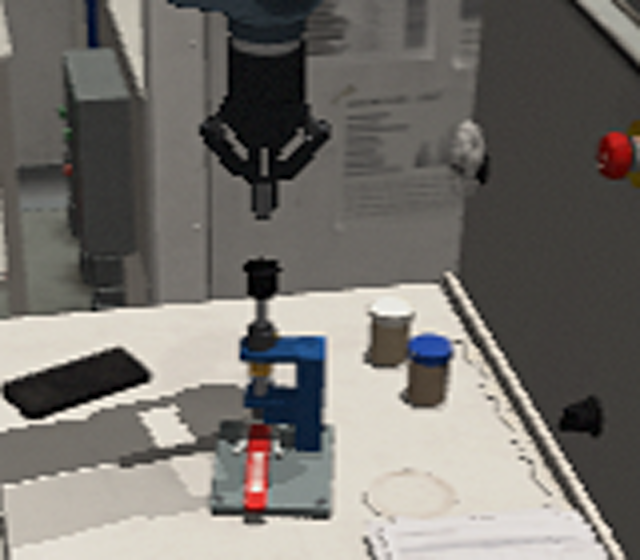

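The striker is still cocked and the stick is in the guides. The paddle at (318,117) is in line with the tool, so I'll move over it and press.

```bash
python3 -m creep '[[0,0,0,4,0,0,0],[0,0,0,7,0,0,0],[0,0,0,7,0,5,0],[0,0,0,7,0,10,0],[0,0,0,7,0,15.4,0]]'
python3 -c "
from h import *
to(570.4,274,151,76.2)
im=camera('wrist');save(im,'w13.png',(200,100,440,330),3)"
```

```text
time: 20.62
ee_pos: [570.3, 272.2, 166.3]
ee_rot: [0.0, 0.788, 0.616, 0.001]
force: [0.6, 0.8, -0.4]
opening: -0.2
turn [ 0.001 -0.001 -0.003] shift cm [ 0.18 -0.03  1.53] yaw now 76.0 t 20.62 z [570.3 272.2 166.3] F [ 0.6  0.8 -0.4] open -0.2 j [0.27 0.36 1.69 0.   1.09 0.51]
```

View pics/w13.png

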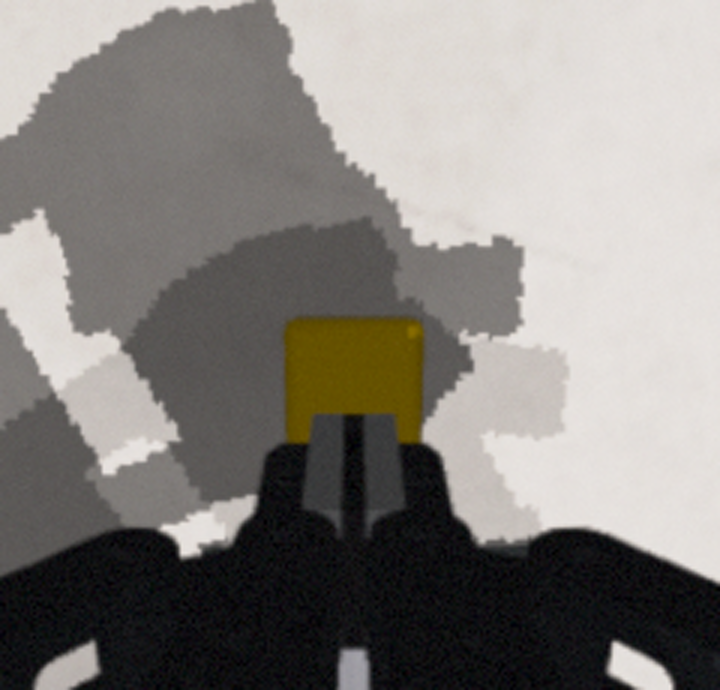

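```bash
python3 -m creep '[[0,0,0,0.1,0,0.8,0],[0,0,0,0.1,0,1.4,0],[0,0,0,0.1,0,2.0,0],[0,0,0,0.1,0,2.6,0],[0,0,0,0.1,0,3.2,0]]'
python3 -c "
from h import *
im=camera('side');save(im,'s14.png',(240,60,400,200),4)"
```

```text
time: 21.3
ee_pos: [571.9, 274.6, 138.0]
ee_rot: [0.0, 0.788, 0.616, 0.003]
force: [-1.8, 3.2, 6.3]
opening: -0.1
```

View pics/s14.png

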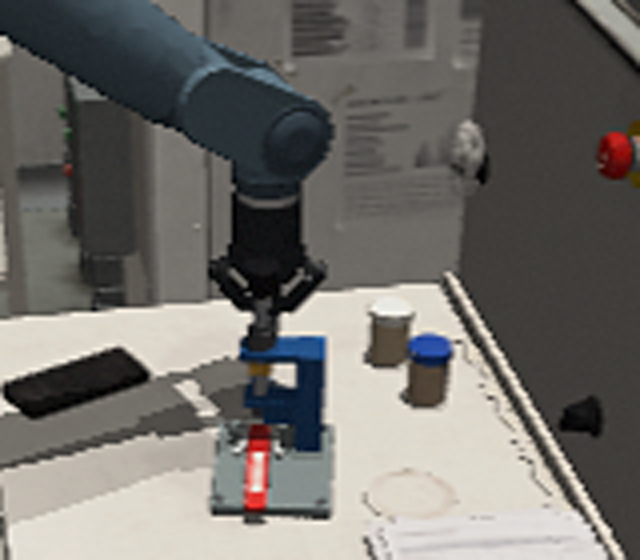

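The collar is still at the cocked height, crop row 370. I'll press further.

```bash
python3 -m creep '[[0,0,0,0,0,0.3,0],[0,0,0,0,0,0.5,0],[0,0,0,0,0,0.8,0],[0,0,0,0,0,0.8,0],[0,0,0,0,0,0.8,0]]'
python3 -c "
from h import *
im=camera('side');save(im,'s15.png',(240,60,400,200),4)"
```

```text
time: 21.98
ee_pos: [570.5, 273.5, 127.4]
ee_rot: [0.0, 0.788, 0.616, -0.0]
force: [1.6, 0.3, 1.3]
opening: -0.0
```

View pics/s15.png

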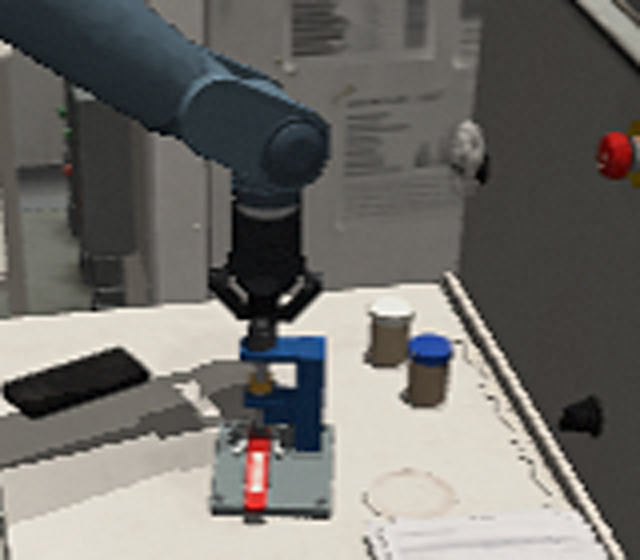

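It fired: the collar dropped to crop row ~385, just above its rest row of 392. I'll retreat and check.

```bash
python3 -m creep '[[0,0,0,0,0,-2,0],[0,0,0,0,0,-5,0],[0,0,0,0,0,-10,0],[0,0,0,0,0,-16,0],[0,0,0,0,0,-20,0]]'
python3 -m creep '[[0,0,0,-4,-4,0,0],[0,0,0,-9,-9,0,0],[0,0,0,-14,-14,0,0],[0,0,0,-18,-14,0,0],[0,0,0,-18,-14,0,0]]'
python3 -m creep '[[0,0,0,-4,0,0,0],[0,0,0,-8,0,0,0],[0,0,0,-12,0,0,0],[0,0,0,-12,0,0,0],[0,0,0,-12,0,0,0]]'
python3 -c "
from h import *
im=camera('side');save(im,'s16.png',(230,80,370,290),2.8)
im=camera('wrist');save(im,'w16.png')
to(500,0,300)"
```

```text
time: 22.65
ee_pos: [570.3, 273.5, 331.8]
ee_rot: [0.001, 0.788, 0.616, 0.001]
force: [0.2, -1.1, 0.5]
opening: -0.4
time: 23.28
ee_pos: [389.3, 131.1, 327.8]
ee_rot: [0.0, 0.789, 0.614, 0.0]
force: [0.6, 0.3, 0.3]
opening: 0.2
time: 23.9
ee_pos: [362.3, 16.7, 327.8]
ee_rot: [-0.0, 0.788, 0.616, 0.0]
force: [0.3, -1.0, -0.4]
opening: 0.3
turn [0. 0. 0.] shift cm [ 1.65 13.78  2.75] yaw now 76.12 t 24.0 z [362.3  17.1 327.5] F [ 0.6  1.5 -0.8] open -0.2 j [-0.27 -0.53  2.21  0.    1.47 -0.03]
```

View pics/s16.png

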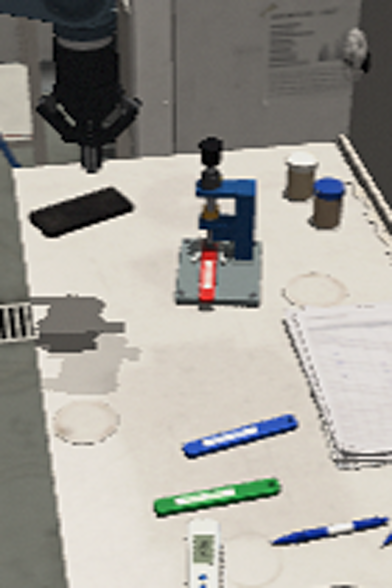

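View pics/w16.png

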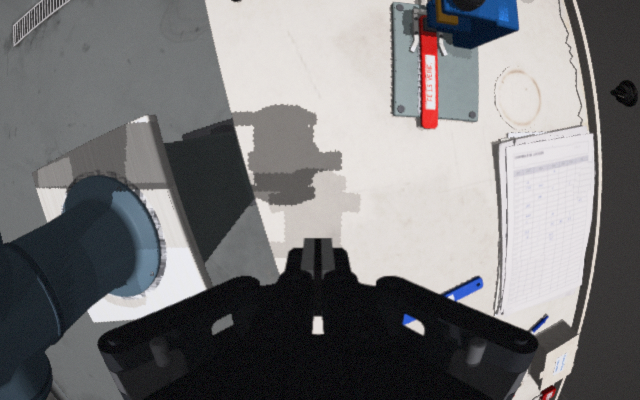

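```bash
python3 -c "
from h import *
p=cp('side')
for z in (190,195,216): print(z,proj(p,(546,172,z)))
im=camera('side');save(im,'s17.png',(280,115,340,195),8)
w=cp('wrist');a=onz(w,430,128,20);c=onz(w,429.5,119,12);print(a,c,np.hypot(*(a-c)[:2]))"
```

```text
190 [305.62890836 131.37862523]
195 [305.6447335  130.24826039]
216 [305.71184908 125.4542975 ]
[514.3808457   40.84136193  20.        ] [518.97690784  51.61032918  12.        ] 11.708733603392957
```

View pics/s17.png

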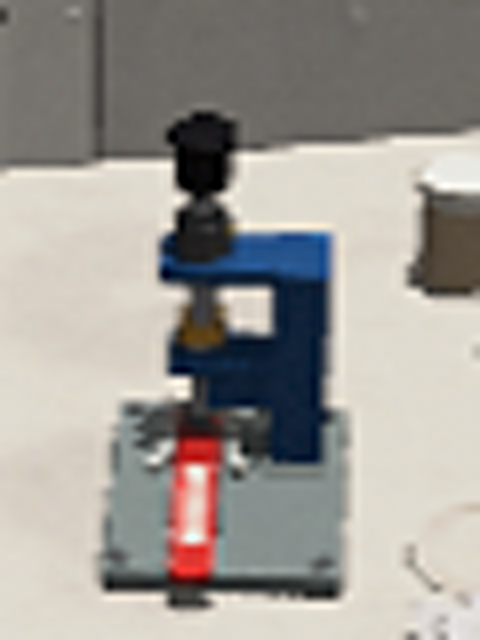

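The foot is down on the stick, the stick lies straight in the guides, and blue and green have not moved. The robot is clear, so I'll hand in.

```bash
python3 -c "
from bench import *
print(hand_in())"
```

```text
the job is handed in; nothing more can be done
None
```

I handed the job in at about 24 s: the red stick "FE 1.5" lies home in the stamp with the fired foot down on it. I chose it as the red bar nearest the base.

**What I did**
1. I pulled the knob up about 30 mm and lowered it onto the sear. The load fell to 0 N at about 26 mm, and the knob stayed up when I let go.
2. I slid the stick endways between the guides. It met the stop at about 11 N and I let go. A closed-finger push on its outer end gave 16 N with about 1 mm of travel.
3. I pressed the paddle. The first press, about 13 mm, did not fire it; pressing on to about 23 mm did.

**Last checks**
- **Striker:** the knob top is at pixel row ~130, matching a height of about 190–195 mm (cocked would be row 125), and the collar sits just above its rest level. The resolution of about 4 mm per pixel cannot confirm the 5 mm stand-off exactly.
- **Stick position:** it lies straight in the guides. I measured its overhang past the plate at about 12 mm, against 14 mm expected, which is within the calibration error. The contact forces also say it is home.
- **Green and blue sticks:** they look unmoved.
- **Robot:** it is parked touching nothing. The highest wrist force I read was about 19 N, during the knob pull.

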